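# Lengthen the scoring board's stop by one hole and register a tile

## Task

Set the tile scoring board for the next longer cut: press the snap button flush, slide the square sleeve out to the right to its next hole and let the button spring up through it again. Flip the stop flag right down over the board, then push the tile along the fence, lying flat, until its edge sits square against the flag. Leave the things around the board where they are.

Things in the scene. Friction and masses are not known exactly. Their poses are not given: they have to be found in the camera images.
- score_board: Fixed scoring board: plywood bed on two battens, x -30..155, y -235..50 mm, top z 66 mm. Origin at bench height under the axis of the bar, which runs along y at x 0; board x points away from the robot, y left. Fence x 19..25 mm, top z 86; the tile lies beyond it along the face x = 25. Grey clamp block at the bar's left end (y 14..48, top z 106) holds a dark inner tube.
- sleeve (a joint): How far the sleeve is slid out to the right (board -y), m. Aluminium square tube 32 mm wide, 181 long, top face 100 mm above the bench, sliding over the fixed inner tube with 1.5 N friction. Its top has three 19.5 mm holes 36 mm apart; the button locks it (1 mm play) at 0 (start), 0.036 (next hole) and 0.072.
- snap_button (a joint): How far the button is pressed, m: 0 sprung up, 0.008 flush with the sleeve's top, more = under its 2 mm wall. Spring 3 N up, 5 N flush, 5.5 N under the wall. Up, it blocks the sleeve. Held flush, 5 to 15 N sideways on the sleeve makes the hole's edge ride over the dome, which then stays down under the wall by itself until the next hole, where it springs up.
- button_top (a point): Top of the button, a steel dome 18 mm across, 8 mm above the sleeve's top face when up. The button keeps its place on the board (x 0, y -75 mm); the sleeve and its holes travel past it.
- rib_face (a point): Left (+y) face of the thumb rib, a ridge across the sleeve's top 30 mm wide, 7 thick, 15 high; this point is 11 mm above the sleeve's top, mid-width. It lies 17 mm to the right of the hole that the button fills at the start and travels with the sleeve: pushing it to board -y slides the sleeve out. Axes as the board's.
- flag (a joint): Angle of the stop flag at the sleeve's right end, rad: 0 parked, leaning 15 degrees back to the robot; 0.26 upright; 1.83 fully down, lying out over the board in +x, its blade 3 mm above the bed. Aluminium plate 8 mm thick, 112 long. Pivot along board y at x 0, 108 mm above the bench. It stays put near upright and falls by its weight once 15 degrees past it.
- flag_tip (a point): Far end of the flag on its middle plane, 112 mm from the pivot. A lip 26 mm wide runs along one edge, 42 to 112 mm from the pivot, its outer face 12 mm from the line pivot to this point (on the robot's side when parked, on top when down).
- stop_face (a point): Point on the sleeve in the plane of the flag's left face (which meets the tile), 60 mm beyond the bar's axis (board +x), 70 mm above the bench; travels with the sleeve. Axes as the board's. The lowered blade meets the tile from 30 to 112 mm beyond the bar's axis.
- work_tile: Loose white and blue painted ceramic tile, 150 x 150 x 8 mm, 0.27 to 0.45 kg, lying on the board beyond the fence. Origin at the middle of its underside, x and y along its edges, roughly parallel to the board's.
- tape: Bystander: roll of masking tape, 98 mm across, 25 high, on the bench to the right of the board. Origin at the middle of its underside.
- stamp: Bystander: wooden stamping block with a round knob, 62 x 62 x 64 mm, on the bench to the left of the board. Origin at the middle of its underside.
- jar_green: Bystander: green pigment jar with a red lid, 54 mm across, 58 high, farther to the left. Origin at the middle of its underside.

How it is judged:
On the way, in this order (a step that is already met when the one before it is completed fails the run):
1. the sleeve is locked one hole farther out, with the button sprung up through the next hole (value of joint sleeve between 0.0335 and 0.0385 m and value of joint snap_button below 0.0015 m), for 0.3 s.
2. the flag is down and the tile lies flat and square against it (value of joint flag above 1.79 rad and y of work_tile in the frame of stop_face between 0.0725 and 0.078 m and angle between the x axis of work_tile and the x axis of score_board, either way round below 0.03 rad and x of work_tile in the frame of score_board between 0.097 and 0.117 m and z of work_tile in the frame of score_board below 0.0685 m), for 0.2 s.
At the end, for the whole second after the job is handed in: Sleeve one hole out (36 mm, within 2.5 mm), button sprung up (within 1.5 mm); flag fully down (within 0.04 rad); tile at rest flat on the board, right edge within 3 mm of the flag's left face, square to the board within 0.03 rad, near edge at most 17 mm from the fence (all of step 1 and all of step 2 and linear speed of work_tile below 0.01 m/s); the robot touches nothing.
It fails at once if a bystander (tape, stamping block, green jar) is shifted by more than 30 mm (distance of any of tape, stamp, jar_green from where it was at the start of the episode above 0.03 m).
It also fails if it takes over 64 s, if anything falls off the work surface, if the arm or the gripper's body presses on something with over 40 N, if the wrist force passes 120 N, or if a joint passes its speed limit or range.

## Robot

A 6-joint arm with a two-finger parallel gripper is mounted at the origin on a cart in front of the work surface, level with it; the furniture and walls round the work are solid. World frame = base frame: x ahead of the robot, y to its left, z up, the work surface at z = 0. Lengths are in m, angles in rad, forces in N, time in s.
With the tool pointing down it reaches from about 0.3 to 0.875 m from the base axis. Payload 6.4 kg.
Tool frame: the origin (TCP) lies between the finger pads; the fingertips stand 8 mm ahead of it and the grasp point (between the pads) lies 11 mm behind it; z points along the fingers, y is the line along which they close (so a half turn about z gives the same grasp; the last joint's range is limited). The gripper opens to 85 mm and grips with 20 to 120 N. Pads are 22 mm wide; open, the fingers measure 114 mm over their backs; the gripper's body (76 mm by 85 mm) begins 54 mm behind the grasp point. The pads swing forward as they close: fully open they stand 13 mm farther back than shut.
Start: joints at [1.101, 0.181, 1.607, -0, 1.354, -0.206], TCP at [0.15, 0.555, 0.239] pointing down, gripper open.
Joint ranges: [-2.99, 2.99], [-0.89, 2.07], [0.3, 2.58], [-1.14, 4.28], [0, 2.63], [-3.12, 3.12]. Speed limits (rad/s): [2.57, 2.57, 3.01, 3.14, 3.14, 3.14].

## Interface

Orientations are given as a rotation vector (axis times angle).
In Python, from bench import robot, cams gives the robot as it stands. The module is installed in compiled form; this text tells all that it offers.
- The arm moves only by the tool drive_tool, never from a script. Its argument "deltas" is a list of rows, each a list of 3 entries, a list of its own where there are three numbers: the shift along the tool's x, y, z in m, then the turn, a rotation vector about the tool's x, y, z in rad, then the closure, from 0 (fully open) to 1 (shut). In form: [[[tx, ty, tz], [ax, ay, az], gripper], ...]. A call has 1 to 12 rows; each row is the pose to reach, as a shift and turn from the pose commanded when the call began, along the tool's axes at that moment; what a row does not reach only later rows make up. A row lasts 1/8 s, in which the tool goes at most 62.5 mm and 10.7 degrees, less where a joint would pass 70% of its speed; a pose out of reach is approached as far as the arm can. A call with a gripper value outside its range is refused whole. The fingers move at their own pace and stop on an object; "force" is the grip in N (left out, the last holds). Time passes only in rows, so rows that repeat a pose let the fingers close. It gives the time, the measured TCP pose, the force, the opening and the grip force at its end, in the units of the state.
- robot.sense(): the state, without advancing time (a new reading comes with each control period).
- cams.read_camera(name): name is "scene" or "top" or "wrist"; returns the picture (480x640x3 uint8, red, green, blue); there is no depth.
- cams.calibration(name): a dict with "camera_matrix" (3x3 intrinsics, pixels), "xyz" and "rotation" of the camera in the world. Camera axes: x right, y down, z forward; pixel columns grow to the right and rows downward; lengths in m; the calibration is good to about 2 mm. A picture is of the moment at which its call begins: read the wrist's pose just before it. calibration takes no time and is no camera call; for the wrist camera it gives the pose at the moment of the call.
- robot.close_job(): hands the job in; it is judged then, once.
The state is a dict: "clock": time; "joint_pos": joint angles; "dq": joint speeds; "effort": joint torques, N m; "tcp_pos": TCP position; "eef_rot": TCP orientation; "ft_force": force on the tool from outside, world axes, zero at the start; "torque": the same for the moment, N m; "gripper_width": finger opening in m; "grip_force": force on a finger pad.
Only numpy, scipy, OpenCV 4.12 (cv2) and the standard library are available. Lean on these libraries where they do the work, as an engineer would, in place of code of your own. Each camera call takes 0.05 s, during which the arm holds its last target. There are 200 camera calls.

## Working session

There is one attempt and no reset: what is moved stays moved. The work goes in short steps, Python scripts to look and compute and a tool call to move; the robot and the scene stay as the last step left them, time stands still between calls to the robot, and variables do not carry over. Pictures are saved under pics/ and viewed, at most 10 in all, crops included, and the job is handed in when it is done.

Besides the shell and the picture viewer there is one more tool, called after "Call:" in YAML: its name, and indented under it one key for each argument. drive_tool: Moves the arm, as the interface text tells. Its arguments: {"type":"object","properties":{"deltas":{"type":"array"},"force":{"type":"number"}},"required":["deltas"]}

```bash
mkdir -p pics; python3 - <<'E'
from bench import robot,cams
import cv2,numpy as np
for n in("scene","top"):
    im=cams.read_camera(n); cv2.imwrite(f"pics/{n}0.png",im[:,:,::-1])
    c=cams.calibration(n); print(n,np.round(c["camera_matrix"],1).tolist(),np.round(c["xyz"],3),np.round(c["rotation"],3).tolist())
s=robot.sense();print(s)
E
```

```text
scene [[621.2, 0.0, 330.9], [0.0, 621.2, 248.4], [0.0, 0.0, 1.0]] [-0.275 -0.733  1.308] [-2.215, 1.031, -0.386]
top [[486.5, 0.0, 316.4], [0.0, 486.5, 250.7], [0.0, 0.0, 1.0]] [ 0.363 -0.055  1.487] [-2.15, 2.192, -0.111]
{'clock': 0.1, 'joint_pos': array([ 1.10070828e+00,  1.81500166e-01,  1.60787681e+00,  2.54467505e-06,
        1.35382178e+00, -2.06297660e-01]), 'dq': array([ 0.00030426, -0.00192541, -0.00339315, -0.00093853, -0.00228643,
       -0.00153227]), 'effort': array([ 2.54136194e-04, -4.45887601e+01, -3.52231872e+01, -4.82891264e-04,
        4.33188630e-03,  4.79155813e-05]), 'tcp_pos': array([0.14968661, 0.55468029, 0.23847053]), 'eef_rot': array([-4.13090971e-01, -3.11377455e+00,  2.37826102e-03]), 'ft_force': array([-0.02796968, -0.23725765,  0.39064861]), 'torque': array([ 0.02128422, -0.00116655,  0.08805147]), 'grip_force': 0.0, 'gripper_width': 0.08544170161161097}
```

View pics/scene0.png

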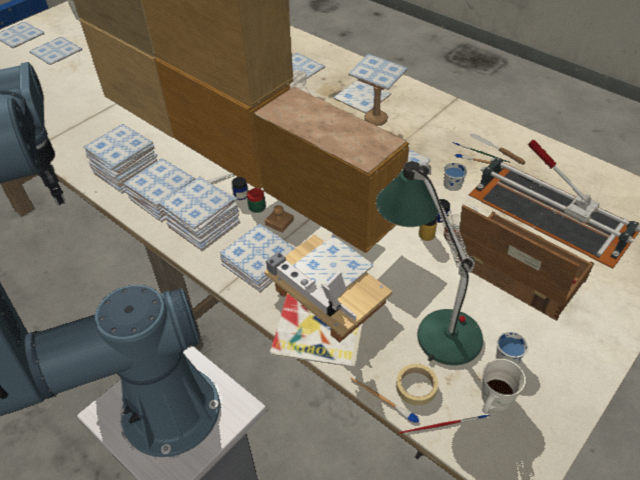

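View pics/top0.png

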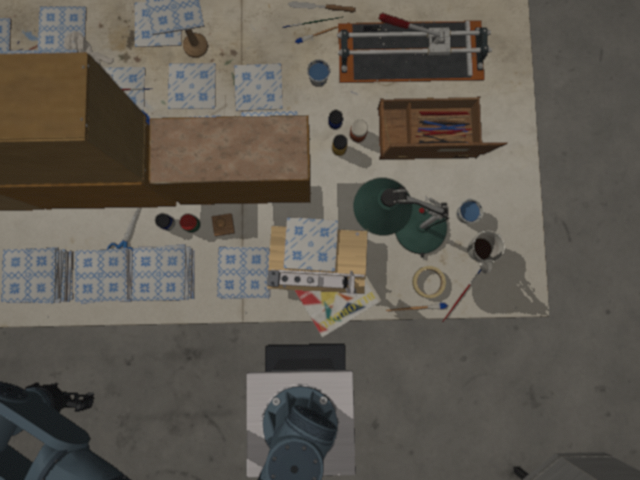

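The scene view shows the board at about px (325,285) with the bar on its near side. In the top view the bar runs from (270,277) to (363,285), the button is near (310,280), the cabinet lies beyond, and the lamp is right. I'm enlarging both.

```bash
python3 - <<'E'
import cv2
a=cv2.imread("pics/top0.png")[210:310,255:385]; b=cv2.imread("pics/scene0.png")[225:345,255:400]
cv2.imwrite("pics/topc.png",cv2.resize(a,None,fx=6,fy=6,interpolation=cv2.INTER_CUBIC)[:600,:800])
cv2.imwrite("pics/scenec.png",cv2.resize(b,None,fx=5,fy=5,interpolation=cv2.INTER_CUBIC))
E
```

```text
(no output)
```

View pics/topc.png

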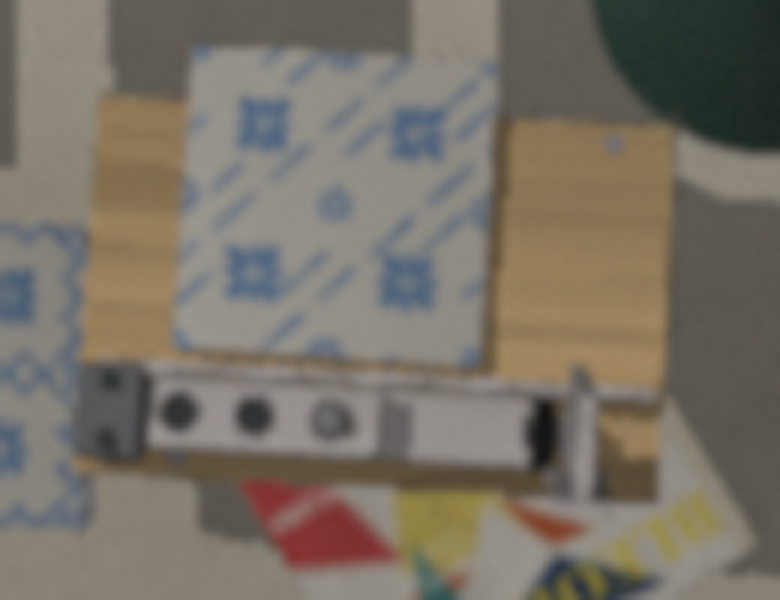

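View pics/scenec.png

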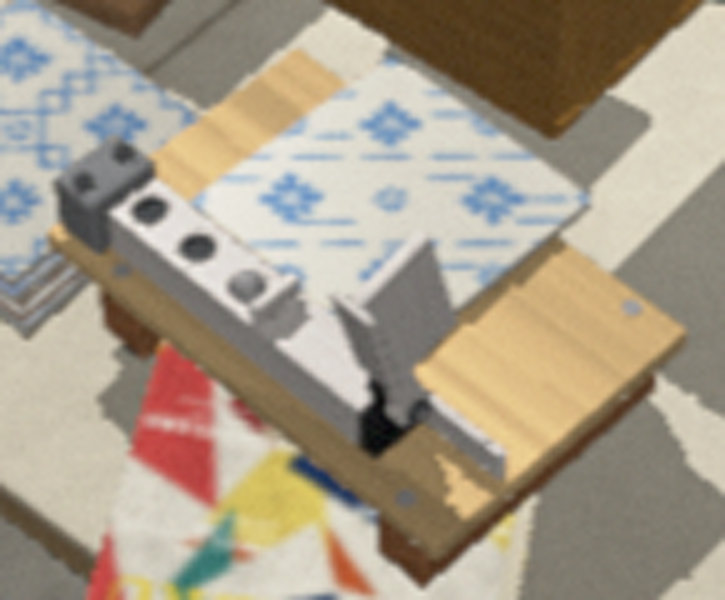

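The crops show, in the top view, the board corners, the two empty holes at (180,410) and (255,415), the button at (330,418) and the tile corners. In the scene crop the holes are at (150,209) and (197,246), the button at (247,285), and the flag stands at the right end. Next I fit the board and tile poses from both views.

```bash
cat > h.py <<'E'
import numpy as np
from scipy.optimize import least_squares
from scipy.spatial.transform import Rotation as R
def proj(c,P):
    r=np.asarray(c["rotation"]); Rm=r if r.shape==(3,3) else R.from_rotvec(r).as_matrix()
    q=(np.asarray(P)-c["xyz"])@Rm; q=q@np.asarray(c["camera_matrix"]).T
    return q[:,:2]/q[:,2:]
def place(p,L):
    c,s=np.cos(p[2]),np.sin(p[2]); L=np.asarray(L)/1000.
    return L@np.array([[c,-s,0],[s,c,0],[0,0,1]]).T+[p[0],p[1],p[3]]
E
python3 - <<'E'
from h import *
from bench import cams
T=cams.calibration("top");S=cams.calibration("scene")
t=lambda a:(np.array(a)+.5)/6-.5+[255,210]
s=lambda a:(np.array(a)+.5)/5-.5+[255,225]
LT=[(155,50,66),(155,-235,66),(-30,-235,66),(-30,50,66),(0,-75,106),(0,-39,100),(0,-3,100)]
pT=t([(98,95),(675,125),(657,500),(78,472),(330,418),(255,415),(180,410)])
LS=[(155,50,66),(155,-235,66),(-30,50,66),(0,-75,106),(0,-39,100),(0,-3,100)]
pS=s([(300,52),(685,330),(50,235),(247,285),(197,246),(150,209)])
def fit(LT,pT,LS,pS,p0):
    f=lambda p:np.r_[(proj(T,place(p,LT))-pT).ravel(),(proj(S,place(p,LS))-pS).ravel()]
    r=least_squares(f,p0,loss="soft_l1"); print(np.round(r.x,4)); print(np.round(f(r.x).reshape(-1,2),1).tolist()); return r.x
b=fit(LT,pT,LS,pS,[.4,0,0,0])
Lt=[(75,75,8),(75,-75,8),(-75,-75,8),(-75,75,8)]
w=fit(Lt,t([(190,45),(497,62),(480,368),(175,345)]),[Lt[0],Lt[1]],s([(390,60),(592,200)]),[.5,0,0,.066])
c,sn=np.cos(b[2]),np.sin(b[2]);d=w[:2]-b[:2];print("tile in board",c*d[0]+sn*d[1],-sn*d[0]+c*d[1],w[2]-b[2])
for L in[(0,-75,108),(0,-92,111),(-29,-215,216),(0,-215,108),(105,60,70)]:print(L,place(b,[L]).round(4))
for n,x,y,L in[("tape",430,282,0),("stamp",223,225,0)]:
    pass
E
```

```text
[ 0.4269  0.0349 -0.0752 -0.0024]
[[0.1, -0.6], [0.2, -0.3], [0.4, -0.0], [-0.7, -0.8], [0.5, -0.2], [0.5, -0.4], [0.4, -0.2], [-1.1, -0.6], [0.3, 0.6], [-1.7, -0.4], [-0.4, -0.5], [-0.2, 1.1], [-0.4, 0.9]]
[ 0.5269 -0.0433 -0.0795  0.0625]
[[0.6, -0.5], [0.3, -0.3], [0.2, -0.5], [-0.3, 0.3], [-0.7, -0.5], [-0.5, 0.7]]
tile in board 0.10562362122650122 -0.07036946650704137 -0.0042721551460958435
(0, -75, 108) [[ 0.4212 -0.0399  0.1056]]
(0, -92, 111) [[ 0.4199 -0.0569  0.1086]]
(-29, -215, 216) [[ 0.3818 -0.1774  0.2136]]
(0, -215, 108) [[ 0.4107 -0.1795  0.1056]]
(105, 60, 70) [[0.5361 0.0868 0.0676]]
```

```bash
cat >> h.py <<'E'
B=np.array([.4269,.0349,-.0752,0.])
def delta(L,yaw=None,cmd=None):
    """tool-frame shift/turn from current pose to board point L (mm), tool down, tool y at angle yaw (world)"""
    from bench import robot
    s=robot.sense(); Rm=R.from_rotvec(s["eef_rot"])
    t=place(B,[L])[0]; d=Rm.inv().apply(t-s["tcp_pos"])
    y=B[2] if yaw is None else yaw
    Y=np.array([np.cos(y),np.sin(y),0]);Z=np.array([0,0,-1.]);X=np.cross(Y,Z)
    rv=(Rm.inv()*R.from_matrix(np.c_[X,Y,Z])).as_rotvec()
    print("clock",s["clock"],"shift",d.round(4),"turn",rv.round(4),"F",s["ft_force"].round(1),"tcp",s["tcp_pos"].round(4),"tgt",t.round(4))
E
python3 -c "
from h import *
delta((0,-75,200))"
```

```text
clock 0.1 shift [-0.4172 -0.5031  0.0391] turn [-1.5000e-03  8.0000e-04  1.3822e+00] F [-0.  -0.2  0.4] tcp [0.1497 0.5547 0.2385] tgt [ 0.4213 -0.0399  0.2   ]
```

Call:
drive_tool:
  deltas:
    - [[-0.035,-0.042,0],[0,0,0.115],1]
    - [[-0.07,-0.084,0],[0,0,0.23],1]
    - [[-0.105,-0.126,0],[0,0,0.345],1]
    - [[-0.14,-0.168,0],[0,0,0.46],1]
    - [[-0.175,-0.21,0],[0,0,0.575],1]
    - [[-0.21,-0.252,0],[0,0,0.69],1]
    - [[-0.245,-0.294,0],[0,0,0.805],1]
    - [[-0.28,-0.336,0],[0,0,0.92],1]
    - [[-0.315,-0.378,0],[0,0,1.035],1]
    - [[-0.35,-0.42,0],[0,0,1.15],1]
    - [[-0.385,-0.462,0],[0,0,1.265],1]
    - [[-0.417,-0.503,0],[-0.0015,0.0008,1.382],1]
  force: 40

```text
clock: 1.6
tcp_pos: [0.4217, -0.0411, 0.2392]
eef_rot: [-2.308, -2.131, -0.003]
ft_force: [0.7, 0.4, 1.0]
gripper_width: -0.0001
grip_force: 0.0
```

```bash
python3 - <<'E'
from h import *
from bench import robot,cams
import cv2
delta((0,-75,200))
c=cams.calibration("wrist"); im=cams.read_camera("wrist")
L=[(0,-75,108),(0,-39,100),(0,-3,100),(25,-235,86),(-30,50,66)]
u=proj(c,place(B,L)); print(u.round(1).tolist(), np.round(c["xyz"],3))
cv2.imwrite("pics/w1.png",im[:,:,::-1])
E
```

```text
clock 1.6 shift [ 0.0011 -0.0005  0.0392] turn [ 0.0007 -0.0016 -0.0043] F [0.7 0.4 1. ] tcp [ 0.4217 -0.0411  0.2392] tgt [ 0.4213 -0.0399  0.2   ]
[[316.6, 232.1], [316.4, 176.0], [316.2, 118.8], [347.3, 407.0], [270.8, 34.1]] [0.428 0.041 0.375]
```

View pics/w1.png

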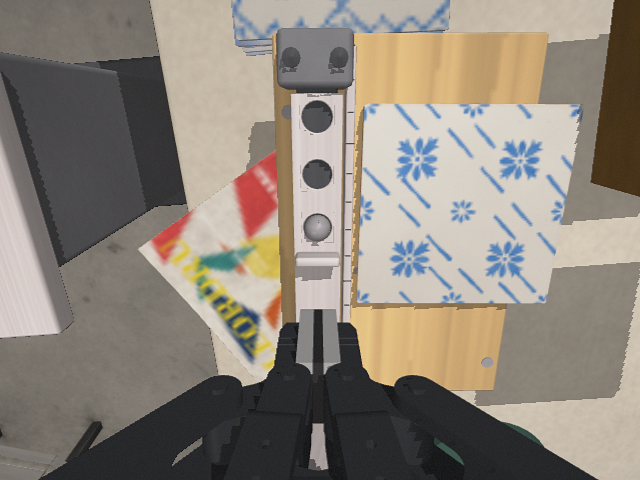

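The wrist view shows the button at (317,227), holes at (317,173) and (317,117), the rib at v≈253–266, and board far corners at (547,32) and (494,389). The tile is along the fence. I'm refining the fit with these points.

```bash
python3 - <<'E'
from h import *
from bench import cams
c=cams.calibration("wrist")
L=[(0,-75,104),(0,-39,100),(0,-3,100),(155,50,66),(155,-235,66),(0,-92,115),(0,-99,115)]
p=np.array([(317,227),(317,173.5),(317,117),(547,32),(494,389),(317,253),(317,266)])
f=lambda q:(proj(c,place(q,L))-p).ravel()
print(f(B).reshape(-1,2).round(1).tolist())
r=least_squares(f,B,loss="soft_l1");print(r.x.round(4),r.fun.reshape(-1,2).round(1).tolist())
g=lambda q:f(np.r_[q,0]);r=least_squares(g,B[:3],loss="soft_l1");print(r.x.round(4),r.fun.reshape(-1,2).round(1).tolist())
b=np.r_[r.x,0]
Lt=[(75,75,8),(75,-75,8),(-75,-75,8),(-75,75,8)]
pt=np.array([(581,105),(548,303),(357,303),(366,104)])
h=lambda q:(proj(c,place(np.r_[q,.066],Lt))-pt).ravel()
w=least_squares(h,[.52,-.04,-.07]).x; cc,s=np.cos(b[2]),np.sin(b[2]);d=w[:2]-b[:2]
print("tile",cc*d[0]+s*d[1],-s*d[0]+cc*d[1],w[2]-b[2],h(w).round(1))
E
```

```text
[[-4.5, -4.5], [-5.3, -5.8], [-6.2, -7.2], [-2.4, -10.1], [-2.7, -5.3], [-4.3, -1.1], [-4.1, -4.2]]
[ 0.4303  0.0305 -0.0837 -0.0025] [[0.1, 0.4], [-0.1, -0.1], [-0.2, -0.4], [0.4, -0.3], [-2.6, -2.0], [0.2, 3.4], [0.3, 0.1]]
[ 0.4303  0.0309 -0.0846] [[-0.0, 0.8], [-0.1, -0.1], [-0.3, -1.0], [2.5, -1.4], [-1.7, -0.4], [0.1, 4.1], [0.1, 0.9]]
tile 0.10760981215206555 -0.07159992544548742 0.0007033094218756586 [ 2.8 -0.5 -2.4 -0.5  1.   0.2 -1.6  1. ]
```

```bash
cat > fit.py <<'E'
from h import *
from bench import cams,robot
import cv2
s=robot.sense(); c=cams.calibration("wrist"); im=cams.read_camera("wrist")
cv2.imwrite("pics/w2.png",im[:,:,::-1])
p0=np.float32([(317,227),(317,173.5),(317,117),(547,32),(494,389),(317,266),(581,105),(548,303),(357,303),(366,104)])
g=lambda a:cv2.cvtColor(a,cv2.COLOR_BGR2GRAY)
p,st,_=cv2.calcOpticalFlowPyrLK(g(cv2.imread("pics/w1.png")),g(cv2.imread("pics/w2.png")),p0,None)
print((p-p0).round(1).tolist(),st.ravel())
L=[(0,-75,104),(0,-39,100),(0,-3,100),(155,50,66),(155,-235,66),(0,-99,115)]
f=lambda q:(proj(c,place(np.r_[q,0],L))-p[:6]).ravel()
print(f(B[:3]).reshape(-1,2).round(1).tolist())
r=least_squares(f,B[:3],loss="soft_l1");print(r.x.round(4),r.fun.reshape(-1,2).round(1).tolist())
b=np.r_[r.x,0]
Lt=[(75,75,8),(75,-75,8),(-75,-75,8),(-75,75,8)]
h=lambda q:(proj(c,place(np.r_[q,.066],Lt))-p[6:]).ravel()
w=least_squares(h,[.52,-.04,-.07]).x; cc,sn=np.cos(b[2]),np.sin(b[2]);d=w[:2]-b[:2]
print("tile",cc*d[0]+sn*d[1],-sn*d[0]+cc*d[1],w[2]-b[2],h(w).round(1),s["tcp_pos"])
E
python3 fit.py
```

```text
[[-4.199999809265137, -7.900000095367432], [-4.800000190734863, -8.600000381469727], [-5.599999904632568, -9.100000381469727], [-3.5, -10.100000381469727], [-1.7000000476837158, -7.099999904632568], [-3.5, -7.699999809265137], [-3.4000000953674316, -10.600000381469727], [-2.200000047683716, -8.399999618530273], [-2.9000000953674316, -6.900000095367432], [-4.699999809265137, -8.800000190734863]] [1 1 1 1 1 1 1 1 1 1]
[[-0.3, 3.4], [-0.5, 2.8], [-0.6, 1.9], [1.0, -0.0], [-1.0, 1.7], [-0.6, 3.5]]
[ 0.4273  0.0365 -0.0753] [[0.0, 1.1], [-0.1, 0.3], [-0.2, -0.8], [1.8, -2.7], [-0.5, 0.2], [-0.2, 1.2]]
tile 0.10731284534901249 -0.07150107826254018 -0.0019026040032545655 [ 3.  -0.7 -2.   0.   0.8  0.4 -2.   0.6] [ 0.42373304 -0.04613388  0.23949767]
```

```bash
sed -i 's/^B=.*/B=np.array([.4273,.0370,-.0753,0.])/' h.py; python3 -c "
from h import *
delta((0,-75,130))"
```

```text
clock 1.7 shift [ 0.0054 -0.0014  0.1092] turn [ 0.001  -0.0001 -0.0071] F [-0.3  0.8 -0.4] tcp [ 0.4225 -0.0433  0.2392] tgt [ 0.4217 -0.0378  0.13  ]
```

Call:
drive_tool:
  deltas:
    - [[0.002,0,0.03],[0,0,0],1]
    - [[0.002,0,0.06],[0,0,0],1]
    - [[0.002,0,0.09],[0,0,0],1]
    - [[0.002,0,0.105],[0,0,0],1]
    - [[0.002,0,0.109],[0,0,0],1]
    - [[0.002,0,0.109],[0,0,0],1]
    - [[0.002,0,0.109],[0,0,0],1]

```text
clock: 2.58
tcp_pos: [0.4224, -0.0373, 0.1313]
eef_rot: [2.302, 2.136, 0.004]
ft_force: [0.5, 0.2, 0.9]
gripper_width: 0.0002
grip_force: 0.0
```

```bash
python3 -c "
from h import *
delta((0,-75,108))
from bench import cams
import cv2
c=cams.calibration('wrist');im=cams.read_camera('wrist');print(proj(c,place(B,[(0,-75,104),(0,-39,100),(0,-3,100)])).round(1).tolist())
cv2.imwrite('pics/w3.png',im[:,:,::-1])"
```

```text
clock 2.575 shift [-0.0006 -0.0007  0.0233] turn [ 0.0025 -0.0009  0.0005] F [0.5 0.2 0.9] tcp [ 0.4224 -0.0373  0.1313] tgt [ 0.4217 -0.0378  0.108 ]
[[316.0, 305.3], [316.0, 222.5], [316.0, 132.6]]
```

View pics/w3.png

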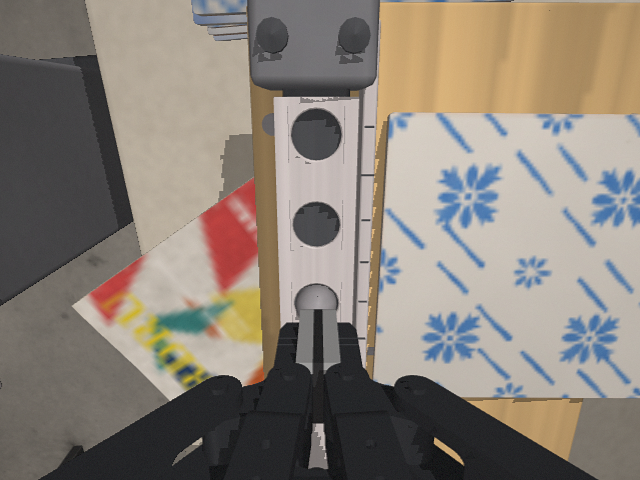

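Call:
drive_tool:
  deltas:
    - [[0,0,0.006],[0,0,0],1]
    - [[0,0,0.012],[0,0,0],1]
    - [[0,0,0.016],[0,0,0],1]
    - [[0,0,0.019],[0,0,0],1]
    - [[0,0,0.0205],[0,0,0],1]
    - [[0,0,0.022],[0,0,0],1]
    - [[0,0,0.022],[0,0,0],1]

```text
clock: 3.5
tcp_pos: [0.4215, -0.037, 0.1083]
eef_rot: [-2.303, -2.136, -0.002]
ft_force: [-2.5, -0.4, 4.6]
gripper_width: -0.0
grip_force: 2.3
```

Call:
drive_tool:
  deltas:
    - [[0,0,0.0005],[0,0,0],1]
    - [[0,0,0.001],[0,0,0],1]
    - [[0,0,0.001],[0,0,0],1]

```text
clock: 3.88
tcp_pos: [0.4216, -0.037, 0.1076]
eef_rot: [-2.302, -2.136, -0.002]
ft_force: [-3.6, 0.9, 7.9]
gripper_width: -0.0
grip_force: 4.0
```

Call:
drive_tool:
  deltas:
    - [[-0.002,0,0],[0,0,0],1]
    - [[-0.004,0,0],[0,0,0],1]
    - [[-0.006,0,0],[0,0,0],1]
    - [[-0.008,0,0],[0,0,0],1]
    - [[-0.01,0,0],[0,0,0],1]
    - [[-0.012,0,0],[0,0,0],1]
    - [[-0.014,0,0],[0,0,0],1]

```text
clock: 4.75
tcp_pos: [0.4216, -0.0503, 0.108]
eef_rot: [2.303, 2.136, 0.007]
ft_force: [0.9, 5.7, 7.1]
gripper_width: 0.0
grip_force: 3.9
```

```bash
python3 -c "
from h import *
delta((0,-75,108))"
```

```text
clock 4.75 shift [ 0.0125 -0.0009  0.    ] turn [ 0.0031 -0.0029 -0.    ] F [0.9 5.7 7.1] tcp [ 0.4216 -0.0503  0.108 ] tgt [ 0.4217 -0.0378  0.108 ]
```

Call:
drive_tool:
  deltas:
    - [[-0.003,0,0],[0,0,0],1]
    - [[-0.006,0,0],[0,0,0],1]
    - [[-0.009,0,0],[0,0,0],1]
    - [[-0.012,0,-0.001],[0,0,0],1]
    - [[-0.015,0,-0.002],[0,0,0],1]
    - [[-0.018,0,-0.002],[0,0,0],1]
    - [[-0.0205,0,-0.002],[0,0,0],1]
    - [[-0.022,0,-0.002],[0,0,0],1]
    - [[-0.0225,0,-0.002],[0,0,0],1]

```text
clock: 5.88
tcp_pos: [0.4186, -0.0736, 0.1091]
eef_rot: [-2.303, -2.136, -0.002]
ft_force: [-1.3, 2.7, -1.2]
gripper_width: 0.0002
grip_force: 1.1
```

```bash
python3 -c "
from h import *
delta((0,-75,108))
from bench import cams
import cv2
c=cams.calibration('wrist');im=cams.read_camera('wrist');print(proj(c,place(B,[(0,-75,104),(0,-39,100),(0,-3,100)])).round(1).tolist())
cv2.imwrite('pics/w4.png',im[:,:,::-1])"
```

```text
clock 5.875 shift [0.036  0.0003 0.0012] turn [ 0.0001 -0.0012  0.0002] F [-1.3  2.7 -1.2] tcp [ 0.4186 -0.0736  0.1091] tgt [ 0.4217 -0.0378  0.108 ]
[[318.7, 241.0], [318.9, 135.4], [319.1, 14.8]]
```

View pics/w4.png

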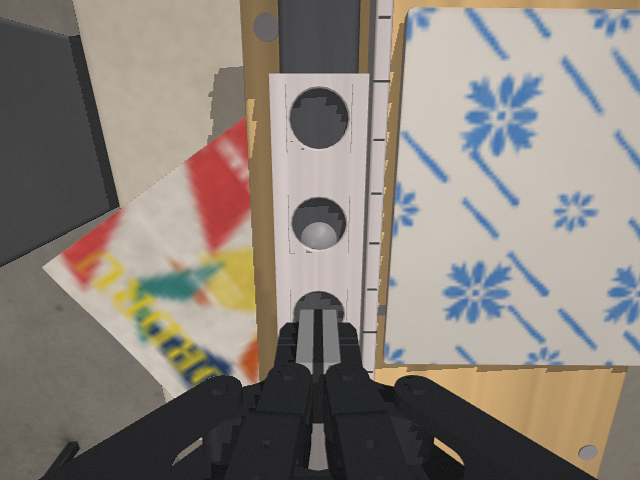

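The picture shows the next hole at (319,223), with the dome partly under its lower edge at v≈238. About 6 mm remain.

Call:
drive_tool:
  deltas:
    - [[-0.0015,0,0],[0,0,0],1]
    - [[-0.003,0,0],[0,0,0],1]
    - [[-0.0045,0,0],[0,0,0],1]
    - [[-0.0055,0,0],[0,0,0],1]
    - [[-0.0065,0,0],[0,0,0],1]
    - [[-0.0075,0,0],[0,0,0],1]
    - [[-0.0075,0,0],[0,0,0],1]

```text
clock: 6.8
tcp_pos: [0.4184, -0.081, 0.1093]
eef_rot: [-2.303, -2.136, -0.002]
ft_force: [0.4, 1.1, 0.2]
gripper_width: 0.0001
grip_force: 0.4
```

```bash
cat > v.py <<'E'
from h import *
import sys,cv2,json
from bench import cams
n=sys.argv[1]; L=json.loads(sys.argv[2])
delta((0,-75,108))
c=cams.calibration('wrist');im=cams.read_camera('wrist');print(proj(c,place(B,L)).round(1).tolist())
cv2.imwrite(f'pics/{n}.png',im[:,:,::-1])
# dome: brightest-circle search near the bar
g=cv2.cvtColor(im,cv2.COLOR_RGB2GRAY)
k=cv2.HoughCircles(g[90:320,260:400],cv2.HOUGH_GRADIENT,1,30,param1=100,param2=15,minRadius=17,maxRadius=34)
print(None if k is None else (k[0]+[260,90,0]).round(0).tolist())
print(g[150:300:5,319].tolist())
E
python3 v.py w5 '[[0,-75,104],[0,-75,100],[0,-39,100]]'
```

```text
clock 6.8 shift [0.0433 0.     0.0014] turn [ 0.0008 -0.0013  0.0003] F [0.4 1.1 0.2] tcp [ 0.4184 -0.081   0.1093] tgt [ 0.4217 -0.0378  0.108 ]
[[317.9, 220.9], [317.9, 217.9], [318.1, 112.4]]
[[318.0, 118.0, 30.0], [318.0, 222.0, 27.0], [316.0, 314.0, 23.0], [374.0, 202.0, 28.0], [372.0, 244.0, 21.0]]
[205, 191, 191, 191, 191, 188, 189, 188, 188, 192, 137, 147, 156, 170, 167, 152, 141, 128, 112, 86, 207, 191, 189, 187, 188, 187, 186, 187, 173, 49]
```

Call:
drive_tool:
  deltas:
    - [[-0.001,0,0],[0,0,0],1]
    - [[-0.002,0,0],[0,0,0],1]
    - [[-0.003,0,0],[0,0,0],1]
    - [[-0.003,0,0],[0,0,0],1]

```text
clock: 7.35
tcp_pos: [0.4182, -0.0819, 0.1092]
eef_rot: [-2.301, -2.134, -0.007]
ft_force: [3.0, 12.1, 3.5]
gripper_width: 0.0006
grip_force: 5.8
```

Call:
drive_tool:
  deltas:
    - [[0.003,0,0],[0,0,0],1]
    - [[0.006,0,-0.01],[0,0,0],1]
    - [[0.006,0,-0.05],[0,0,0],1]
    - [[0.006,0,-0.09],[0,0,0],1]
    - [[0.006,0,-0.13],[0,0,0],1]
    - [[0.006,0,-0.16],[0,0,0],1]
    - [[0.03,-0.03,-0.16],[0,0,0],1]
    - [[0.07,-0.06,-0.16],[0,0,0],1]
    - [[0.11,-0.06,-0.16],[0,0,0],1]
    - [[0.11,-0.06,-0.16],[0,0,0],1]

```text
clock: 8.6
tcp_pos: [0.3661, 0.0317, 0.2701]
eef_rot: [2.298, 2.141, 0.003]
ft_force: [0.2, -0.6, -0.1]
gripper_width: -0.0
grip_force: 0.0
```

```bash
python3 - <<'E'
from h import *
from bench import cams
import cv2
delta((0,-75,108))
a=cams.read_camera("top"); b=cams.read_camera("scene")
T=cams.calibration("top");S=cams.calibration("scene")
a=a[220:310,290:390,::-1]; b=b[240:340,280:380,::-1]
f=lambda x:cv2.resize(x,(400,int(400*x.shape[0]/x.shape[1])),interpolation=cv2.INTER_CUBIC)
A,Bc=f(a),f(b); H=max(A.shape[0],Bc.shape[0]); A=cv2.copyMakeBorder(A,0,H-A.shape[0],0,0,cv2.BORDER_CONSTANT)
cv2.imwrite("pics/flag.png",np.hstack([A,Bc]))
for y in(-200,-215,-230):
  L=[(-29,y,216),(0,y,108),(60,y,66)]
  print(y,((proj(T,place(B,L))-[290,220])*4).round(0).tolist(),((proj(S,place(B,L))-[280,240])*4+[400,0]).round(0).tolist())
L=[(0,-75,108)];print(((proj(S,place(B,L))-[280,240])*4+[400,0]).round(0).tolist())
E
```

```text
clock 8.6 shift [-0.0655  0.0601  0.1622] turn [ 0.0021 -0.0011  0.0043] F [ 0.2 -0.6 -0.1] tcp [0.3661 0.0317 0.2701] tgt [ 0.4217 -0.0378  0.108 ]
-200 [[264.0, 283.0], [254.0, 245.0], [253.0, 165.0]] [[600.0, 185.0], [636.0, 271.0], [703.0, 255.0]]
-215 [[287.0, 285.0], [275.0, 246.0], [274.0, 166.0]] [[619.0, 200.0], [654.0, 285.0], [721.0, 269.0]]
-230 [[310.0, 286.0], [296.0, 247.0], [294.0, 168.0]] [[639.0, 214.0], [672.0, 299.0], [738.0, 283.0]]
[[492.0, 158.0]]
```

View pics/flag.png

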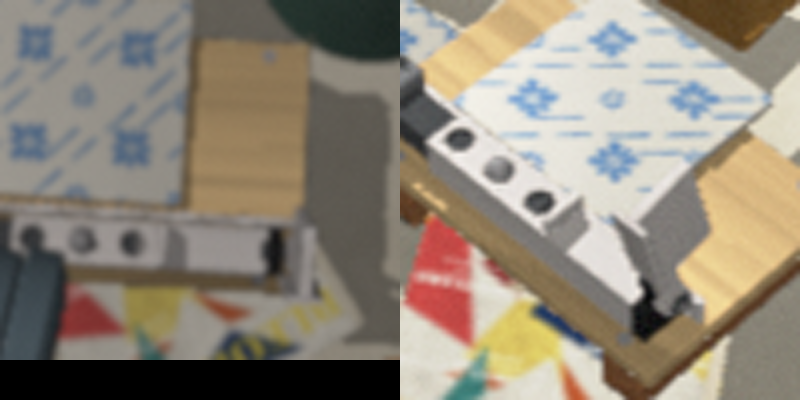

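The picture shows the button up in the middle hole (left panel (82,240)). The flag, still parked, now spans u≈285–318 at its tip, so y≈-212…-236. I'll triangulate the lampshade before moving there.

```bash
python3 - <<'E'
from h import *
from bench import cams
T=cams.calibration("top");S=cams.calibration("scene")
def tri(a,b):
    r=least_squares(lambda P:np.r_[(proj(T,[P])-a).ravel(),(proj(S,[P])-b).ravel()],[.5,-.2,.3]); return r.x.round(3),abs(r.fun).max().round(1)
print("shade",tri((382,207),(402,198)),"apex/joint",tri((397,196),(410,172)))
P=np.array([.327,-.18,.25])
delta((-90,-222,262)); delta((40,-222,188))
E
```

```text
shade (array([ 0.57 , -0.21 ,  0.382]), np.float64(0.8)) apex/joint (array([ 0.574, -0.227,  0.465]), np.float64(3.5))
clock 8.7 shift [-0.2103 -0.0302  0.0077] turn [ 0.0014 -0.0005  0.0016] F [0.6 0.5 0. ] tcp [0.3664 0.0299 0.2699] tgt [ 0.3209 -0.1776  0.262 ]
clock 8.7 shift [-0.2105  0.0997  0.0819] turn [ 0.0014 -0.0005  0.0016] F [0.6 0.5 0. ] tcp [0.3664 0.0299 0.2699] tgt [ 0.4505 -0.1874  0.188 ]
```

Call:
drive_tool:
  deltas:
    - [[-0.04,-0.03,0],[0,0,0],1]
    - [[-0.09,-0.03,0],[0,0,0],1]
    - [[-0.14,-0.03,0],[0,0,0],1]
    - [[-0.18,-0.03,0],[0,0,0],1]
    - [[-0.21,-0.03,0],[0,0,0],1]
    - [[-0.21,-0.03,0.02],[0,0,0],1]
    - [[-0.21,-0.03,0.05],[0,0,0],1]
    - [[-0.21,-0.03,0.08],[0,0,0],1]
    - [[-0.21,-0.03,0.097],[0,0,0],1]
    - [[-0.21,-0.03,0.097],[0,0,0],1]

```text
clock: 9.95
tcp_pos: [0.3195, -0.1773, 0.171]
eef_rot: [-2.302, -2.132, -0.002]
ft_force: [0.1, -0.3, 0.5]
gripper_width: -0.0001
grip_force: 0.0
```

Call:
drive_tool:
  deltas:
    - [[0,0.01,0],[0,0,0],1]
    - [[0,0.02,0],[0,0,0],1]
    - [[0,0.03,0],[0,0,0],1]
    - [[0,0.04,0],[0,0,0],1]
    - [[0,0.05,0],[0,0,0],1]
    - [[0,0.06,0],[0,0,0],1]
    - [[0,0.07,0],[0,0,0],1]
    - [[0,0.08,0],[0,0,0],1]
    - [[0,0.09,0],[0,0,0],1]
    - [[0,0.095,0],[0,0,0],1]
    - [[0,0.095,0],[0,0,0],1]

```text
clock: 11.32
tcp_pos: [0.4157, -0.1841, 0.172]
eef_rot: [-2.302, -2.136, -0.002]
ft_force: [0.0, -0.5, -0.1]
gripper_width: 0.0001
grip_force: 0.0
```

```bash
python3 - <<'E'
from h import *
delta((0,-75,108))
E
```

```text
clock 11.325 shift [ 0.1462 -0.005   0.0642] turn [ 0.0004 -0.0016  0.0006] F [ 0.  -0.5 -0.1] tcp [ 0.4157 -0.1841  0.172 ] tgt [ 0.4217 -0.0378  0.108 ]
```

Call:
drive_tool:
  deltas:
    - [[0,-0.005,-0.02],[0,0,0],1]
    - [[0,-0.005,-0.05],[0,0,0],1]
    - [[0.04,0,-0.07],[0,0,0],0.5]
    - [[0.09,0.02,-0.07],[0,0,0],0.5]
    - [[0.14,0.05,-0.07],[0,0,0],0.5]
    - [[0.19,0.08,-0.07],[0,0,0],0.5]
    - [[0.23,0.102,-0.07],[0,0,0],0.5]
    - [[0.256,0.102,-0.06],[0,0,0],0.5]
    - [[0.256,0.102,-0.05],[0,0,0],0.5]
    - [[0.256,0.102,-0.05],[0,0,0],0.5]

```text
clock: 12.58
tcp_pos: [0.5354, 0.063, 0.2214]
eef_rot: [-2.302, -2.135, 0.001]
ft_force: [-0.4, 0.7, 0.8]
gripper_width: 0.0428
grip_force: 0.0
```

```bash
python3 - <<'E'
from h import *
from bench import cams,robot
import cv2
delta((107,35,120))
print(robot.sense()["gripper_width"])
b=cams.read_camera("scene")[225:345,255:400,::-1]
w=cams.read_camera("wrist")[:,:,::-1]
b=cv2.resize(b,(400,331),interpolation=cv2.INTER_CUBIC);w=cv2.resize(w,(400,300))
w=cv2.copyMakeBorder(w,0,31,0,0,cv2.BORDER_CONSTANT)
cv2.imwrite("pics/f2.png",np.hstack([b,w]))
E
```

```text
clock 12.575 shift [0.0008 0.0014 0.1014] turn [-0.0018 -0.001   0.0003] F [-0.4  0.7  0.8] tcp [0.5354 0.063  0.2214] tgt [0.5366 0.0639 0.12  ]
0.042778164896024734
```

View pics/f2.png

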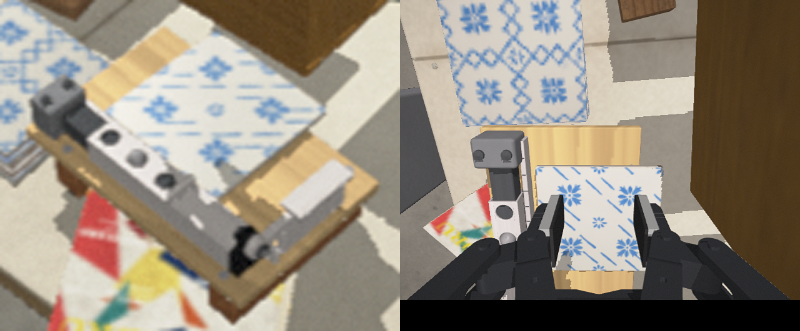

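The flag is down over the board in the left panel, and the tile's left edge is at v≈166 in the right panel (full-res 265). I'll check the tile edge prediction before descending.

```bash
python3 - <<'E'
from h import *
from bench import cams
c=cams.calibration("wrist")
print(proj(c,place(B,[(32,4,74),(182,4,74),(107,35,66),(155,50,66)])).round(0).tolist(), "seen (217,266) (420,266); corner (384,203)")
delta((107,34,80))
E
```

```text
[[215.0, 265.0], [421.0, 265.0], [318.0, 221.0], [385.0, 201.0]] seen (217,266) (420,266); corner (384,203)
clock 12.675 shift [0.0003 0.0002 0.1426] turn [ 0.0005 -0.0011 -0.0009] F [0.3 0.4 0.6] tcp [0.5362 0.0625 0.2226] tgt [0.5366 0.0629 0.08  ]
```

Call:
drive_tool:
  deltas:
    - [[0,0,0.04],[0,0,0],0.5]
    - [[0,0,0.08],[0,0,0],0.5]
    - [[0,0,0.115],[0,0,0],0.5]
    - [[0,0,0.135],[0,0,0],0.5]
    - [[0,0,0.142],[0,0,0],0.5]
    - [[0,0,0.144],[0,0,0],0.5]
    - [[0,0,0.145],[0,0,0],0.5]
    - [[0,0,0.145],[0,0,0],0.5]

```text
clock: 13.68
tcp_pos: [0.5371, 0.0636, 0.0784]
eef_rot: [2.303, 2.136, 0.004]
ft_force: [-0.4, 0.6, -0.1]
gripper_width: 0.0428
grip_force: 0.0
```

Call:
drive_tool:
  deltas:
    - [[0,0,0.001],[0,0,0],0.5]
    - [[0,0,0.002],[0,0,0],0.5]
    - [[0,0,0.003],[0,0,0],0.5]
    - [[0,0,0.003],[0,0,0],0.5]

```text
clock: 14.18
tcp_pos: [0.5364, 0.0637, 0.0744]
eef_rot: [-2.303, -2.136, -0.002]
ft_force: [-0.1, -0.8, -0.4]
gripper_width: 0.0428
grip_force: 0.0
```

Call:
drive_tool:
  deltas:
    - [[0,0,0.001],[0,0,0],0.5]
    - [[0,0,0.002],[0,0,0],0.5]
    - [[0,0,0.002],[0,0,0],0.5]

```text
clock: 14.55
tcp_pos: [0.5364, 0.0637, 0.0724]
eef_rot: [-2.303, -2.136, -0.002]
ft_force: [0.3, -0.2, -0.3]
gripper_width: 0.0427
grip_force: 0.0
```

Call:
drive_tool:
  deltas:
    - [[0,0,0.001],[0,0,0],0.5]
    - [[0,0,0.002],[0,0,0],0.5]
    - [[0,0,0.002],[0,0,0],0.5]

```text
clock: 14.92
tcp_pos: [0.5366, 0.0637, 0.0721]
eef_rot: [-2.303, -2.137, -0.002]
ft_force: [-4.9, 0.1, 15.5]
gripper_width: 0.0426
grip_force: 7.3
```

Call:
drive_tool:
  deltas:
    - [[0,0,-0.004],[0,0,0],0.5]
    - [[-0.008,0,-0.004],[0,0,0],0.5]
    - [[-0.014,0,-0.004],[0,0,0],0.5]
    - [[-0.019,0,-0.004],[0,0,0],0.5]
    - [[-0.024,0,-0.004],[0,0,0],0.5]
    - [[-0.029,0,-0.004],[0,0,0],0.5]
    - [[-0.034,0,-0.004],[0,0,0],0.5]
    - [[-0.039,0,-0.004],[0,0,0],0.5]
    - [[-0.044,0,-0.004],[0,0,0],0.5]
    - [[-0.049,0,-0.004],[0,0,0],0.5]
    - [[-0.054,0,-0.004],[0,0,0],0.5]
    - [[-0.059,0,-0.004],[0,0,0],0.5]

```text
clock: 16.42
tcp_pos: [0.532, 0.0045, 0.0744]
eef_rot: [-2.303, -2.136, -0.002]
ft_force: [0.4, 1.8, -0.7]
gripper_width: 0.0429
grip_force: 0.6
```

```bash
cat > tl.py <<'E'
from h import *
from bench import cams
import cv2
delta((107,34,74))
c=cams.calibration("top");a=cams.read_camera("top")
cv2.imwrite("pics/tl.png",a[:,:,::-1])
c=cams.calibration("wrist");a=cams.read_camera("wrist");cv2.imwrite("pics/tlw.png",a[:,:,::-1])
E
python3 tl.py
```

```text
clock 16.425 shift [0.0585 0.0002 0.0005] turn [ 0.0006 -0.0014  0.0003] F [ 0.4  1.8 -0.7] tcp [0.532  0.0045 0.0744] tgt [0.5366 0.0629 0.074 ]
```

Call:
drive_tool:
  deltas:
    - [[-0.003,0,0],[0,0,0],0.5]
    - [[-0.006,0,0],[0,0,0],0.5]
    - [[-0.009,0,0],[0,0,0],0.5]
    - [[-0.012,0,0],[0,0,0],0.5]
    - [[-0.015,0,0],[0,0,0],0.5]
    - [[-0.018,0,0],[0,0,0],0.5]
    - [[-0.02,0,0],[0,0,0],0.5]

```text
clock: 17.4
tcp_pos: [0.5306, -0.0153, 0.0745]
eef_rot: [-2.303, -2.136, -0.003]
ft_force: [0.2, 2.1, 1.2]
gripper_width: 0.0427
grip_force: 1.3
```

Call:
drive_tool:
  deltas:
    - [[-0.002,0,0],[0,0,0],0.5]
    - [[-0.004,0,0],[0,0,0],0.5]
    - [[-0.006,0,0],[0,0,0],0.5]

```text
clock: 17.77
tcp_pos: [0.5301, -0.0211, 0.0744]
eef_rot: [-2.303, -2.136, -0.002]
ft_force: [-0.1, 3.5, 2.6]
gripper_width: 0.0427
grip_force: 1.5
```

Call:
drive_tool:
  deltas:
    - [[-0.0015,0,0],[0,0,0],0.5]
    - [[-0.003,0,0],[0,0,0],0.5]
    - [[-0.004,0,0],[0,0,0],0.5]
    - [[-0.004,0,0],[0,0,0],0.5]

```text
clock: 18.27
tcp_pos: [0.5298, -0.0252, 0.0743]
eef_rot: [-2.303, -2.136, -0.002]
ft_force: [0.2, 2.4, 1.0]
gripper_width: 0.0425
grip_force: 0.9
```

```bash
python3 - <<'E'
from h import *
from bench import cams
import cv2
T=cams.calibration("top");S=cams.calibration("scene")
delta((107,-50,74))
a=cams.read_camera("scene")[240:340,280:380,::-1]
cv2.imwrite("pics/f3.png",cv2.resize(a,None,fx=6,fy=6,interpolation=cv2.INTER_CUBIC))
for y in(-212,-216,-220,-226):
  L=[(32,y,74),(115,y,74),(182,y,74)]
  print(y,((proj(S,place(B,L))-[280,240])*6).round(0).tolist())
E
```

```text
clock 18.275 shift [0.0043 0.0001 0.0003] turn [ 0.0006 -0.0012  0.0002] F [0.2 2.4 1. ] tcp [ 0.5298 -0.0252  0.0743] tgt [ 0.5302 -0.0209  0.074 ]
-212 [[429.0, 427.0], [565.0, 312.0], [670.0, 224.0]]
-216 [[437.0, 432.0], [572.0, 317.0], [677.0, 229.0]]
-220 [[444.0, 438.0], [580.0, 323.0], [684.0, 234.0]]
-226 [[454.0, 446.0], [590.0, 331.0], [695.0, 241.0]]
```

View pics/f3.png

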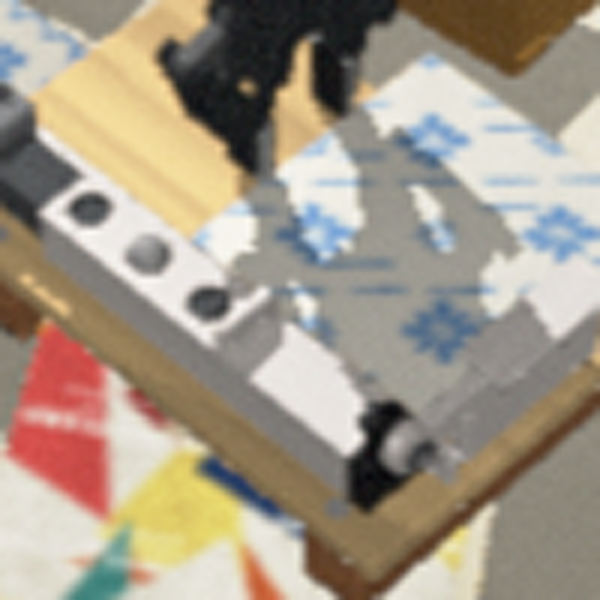

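The tile's right edge is now at the flag, hidden beneath the lip. I'll keep nudging until the force rises.

Call:
drive_tool:
  deltas:
    - [[-0.001,0,0],[0,0,0],0.5]
    - [[-0.002,0,0],[0,0,0],0.5]
    - [[-0.002,0,0],[0,0,0],0.5]

```text
clock: 18.7
tcp_pos: [0.5296, -0.0272, 0.0743]
eef_rot: [-2.303, -2.136, -0.002]
ft_force: [-0.8, 1.3, 1.2]
gripper_width: 0.0429
grip_force: 0.9
```

Call:
drive_tool:
  deltas:
    - [[-0.001,0,0],[0,0,0],0.5]
    - [[-0.002,0,0],[0,0,0],0.5]
    - [[-0.002,0,0],[0,0,0],0.5]

```text
clock: 19.08
tcp_pos: [0.5294, -0.0292, 0.0743]
eef_rot: [-2.303, -2.136, -0.002]
ft_force: [0.2, 2.8, 0.3]
gripper_width: 0.0427
grip_force: 0.8
```

Call:
drive_tool:
  deltas:
    - [[-0.001,0,0],[0,0,0],0.5]
    - [[-0.002,0,0],[0,0,0],0.5]
    - [[-0.002,0,0],[0,0,0],0.5]

```text
clock: 19.45
tcp_pos: [0.5293, -0.0312, 0.0743]
eef_rot: [-2.303, -2.136, -0.002]
ft_force: [-1.0, 0.6, 0.9]
gripper_width: 0.0423
grip_force: 0.7
```

Call:
drive_tool:
  deltas:
    - [[-0.001,0,0],[0,0,0],0.5]
    - [[-0.002,0,0],[0,0,0],0.5]
    - [[-0.002,0,0],[0,0,0],0.5]

```text
clock: 19.82
tcp_pos: [0.5294, -0.0319, 0.0744]
eef_rot: [-2.302, -2.135, -0.005]
ft_force: [1.4, 6.6, 0.3]
gripper_width: 0.0425
grip_force: 3.7
```

Call:
drive_tool:
  deltas:
    - [[-0.001,0,0],[0,0,0],0.5]
    - [[-0.002,0,0],[0,0,0],0.5]
    - [[-0.002,0,0],[0,0,0],0.5]

```text
clock: 20.2
tcp_pos: [0.5294, -0.0326, 0.0744]
eef_rot: [-2.301, -2.134, -0.008]
ft_force: [3.0, 13.8, 0.7]
gripper_width: 0.0428
grip_force: 6.7
```

Call:
drive_tool:
  deltas:
    - [[-0.001,0,0],[0,0,0],0.5]
    - [[-0.002,0,0],[0,0,0],0.5]
    - [[-0.002,0,0],[0,0,0],0.5]

```text
clock: 20.58
tcp_pos: [0.5294, -0.0332, 0.0744]
eef_rot: [-2.301, -2.133, -0.011]
ft_force: [4.5, 18.2, 1.8]
gripper_width: 0.0427
grip_force: 9.7
```

Call:
drive_tool:
  deltas:
    - [[0.004,0,0],[0,0,0],0.5]
    - [[0.008,0,0],[0,0,0],0.5]
    - [[0.02,0,0],[0,0,0],0.5]
    - [[0.04,0,0],[0,0,0],0.5]
    - [[0.05,0,-0.03],[0,0,0],0.5]
    - [[0.05,0,-0.08],[0,0,0],0.5]
    - [[0.05,0,-0.14],[0,0,0],0.5]
    - [[0.05,0,-0.18],[0,0,0],0.5]
    - [[0.05,0,-0.18],[0,0,0],0.5]
    - [[0.05,0,-0.18],[0,0,0],0.5]
    - [[0.05,0,-0.18],[0,0,0],0.5]

```text
clock: 21.95
tcp_pos: [0.5315, 0.0128, 0.2526]
eef_rot: [-2.301, -2.134, 0.001]
ft_force: [1.0, 0.9, -0.4]
gripper_width: 0.0423
grip_force: 0.0
```

```bash
python3 - <<'E'
from h import *
from bench import cams
import cv2
delta((107,-10,254))
c=cams.calibration("wrist");im=cams.read_camera("wrist");g=cv2.cvtColor(im,cv2.COLOR_RGB2GRAY)
rng=lambda y0,y1:np.arange(y0,y1,.5)
def prof(P):
    u=proj(c,place(B,P)); return cv2.remap(im,u[:,0].astype(np.float32)[None],u[:,1].astype(np.float32)[None],cv2.INTER_LINEAR)[0].astype(int)
# left tile edge (bed/tile boundary) across y at several x; near edge across x at several y
for x in(45,75,140,170):
    ys=np.arange(-95,-50,.5);p=prof([(x,y,74) for y in ys]); b=p[:,2]-p[:,0]; i=np.argmax(abs(np.convolve(b,[1,1,0,-1,-1],'same'))[3:-3])+3
    print("x",x,"left edge y",ys[i],p[0],p[-1])
for y in(-90,-110,-130,-150):
    xs=np.arange(24,60,.5);p=prof([(x,y,74) for x in xs]); b=p.sum(1); i=np.argmax(abs(np.convolve(b,[1,1,0,-1,-1],'same'))[3:-3])+3
    print("y",y,"near edge x",xs[i],p[0],p[-1])
u=proj(c,place(B,[(0,-75,104)]))[0];print("button px",u.round(),g[int(u[1])-20:int(u[1])+21:4,int(u[0])])
E
```

```text
clock 21.95 shift [ 0.0063  0.0012 -0.0014] turn [-0.0027 -0.0017  0.0002] F [ 1.   0.9 -0.4] tcp [0.5315 0.0128 0.2526] tgt [0.5332 0.019  0.254 ]
x 45 left edge y -70.5 [228 222 215] [232 202 138]
x 75 left edge y -70.0 [228 224 216] [226 192 132]
x 140 left edge y -70.0 [227 222 216] [221 185 128]
x 170 left edge y -74.0 [226 221 213] [149 140 128]
y -90 near edge x 32.5 [118 112 111] [229 222 216]
y -110 near edge x 58.0 [117 112 111] [ 90 142 204]
y -130 near edge x 58.0 [45 46 47] [227 222 214]
y -150 near edge x 56.5 [144 142 141] [223 217 209]
button px [177. 301.] [218 220 223 160 170 182 172 145  95 222 219]
```

```bash
python3 - <<'E'
from h import *
from bench import cams
S=cams.calibration("scene")
print("seen far(381.9,286.6) near(358.3,302.9)")
for a in(0,.1,.2):
  for y in(-212,-238):
    pt=lambda r,h:(r*np.cos(a)-h*np.sin(a),y,108+r*np.sin(a)+h*np.cos(a))
    print(a,y,proj(S,place(B,[pt(112,12),pt(42,12)])).round(1).tolist())
E
```

```text
seen far(381.9,286.6) near(358.3,302.9)
0 -212 [[374.2, 281.1], [354.7, 297.4]]
0 -238 [[382.1, 286.9], [362.7, 303.4]]
0.1 -212 [[373.9, 278.7], [354.4, 296.6]]
0.1 -238 [[381.9, 284.5], [362.3, 302.7]]
0.2 -212 [[373.3, 276.5], [353.9, 296.0]]
0.2 -238 [[381.4, 282.3], [361.9, 302.1]]
```

Far corner matches angle 0, so the flag is fully down. I'm handing in.

```bash
python3 -c "
from bench import robot
print(robot.close_job())"
```

```text
the job is handed in; nothing more can be done
None
```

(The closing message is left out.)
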